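# Set the free-standing tea timer without letting it spin

### The job

Set the kitchen timer for the tea: turn its stiff top knob clockwise until the yellow pointer points at the red marker. The timer stands loose and is light, so press it down onto the board while you turn: it must not spin or slide out of its place. Leave the red marker as it is set, leave the other things alone, and let go of the timer.

Things in the scene. Friction and masses are not known exactly. Their poses are not given: they have to be found in the camera images.
- timer: round white kitchen timer loose on the board on three feet, 116 mm across, housing 42 mm high, 83 mm in all, about 0.33 kg. Origin: centre of its underside, on the knob's axis, z up, its zero towards its own -x. The knob is so stiff (0.22 N m) that without a push the whole timer spins instead; a straight downward push of about 10 to 16 N holds it, more where it is slippery.
- knob_top (a point): centre of the knob's top, on the vertical turning axis, 83 mm above the board. The knob is a black upright bar 70 long, 20 thick, 28 mm high across a black disc 74 mm wide; the disc's upper face, where fingertips can press, is 28 mm below this point. Disc and bar are one piece on a spring: pushed down, they sink 1 mm per 5 N, at most 5 mm.
- pointer_tip (a point): tip of the yellow pointer, 44 mm from the knob's axis, in line with the bar's length, at the end of the bar that also bears a yellow stripe along its top; turns with the knob
- marker_tip (a point): inner end of the red marker tab on the timer's dial face, 44 mm from the knob's axis; the tab is set by a grey ring under the knob, with stiffer friction than the knob, and does not turn with it. The pointer is set when pointer_tip stands radially in line with this point.
- dial (a joint): angle of the knob in rad: 0 at its stop towards the timer's -x, growing clockwise seen from above, end stop at 4.5; stays where it is left
- marker (a joint): angle of the red marker in rad, same zero and direction as the knob: the knob is set when its value equals this. At the start it is 1.4 to 3.2 rad ahead (clockwise) of the knob.
- timer_edge (a point): point on the rim of the timer's housing, at a small grey lug on its -x side, 58 mm from the axis, 25 mm above the board; shows whether the housing spins
- tin_low: lowest of three stacked round steel containers, 128 mm across, 70 mm high; origin at the centre of its underside; stack 180 mm high
- tin_mid: middle steel container, 114 mm across, 60 mm high; origin at the centre of its underside
- tin_top: top steel container, 100 mm across, 50 mm high; origin at the centre of its underside
- spoon_holder: black plastic spoon holder, 85 x 85 x 120 mm, with steel spoons standing up to 215 mm; origin at the centre of its underside
- sugar_jar: glass sugar jar with steel push-lever spout, 84 mm across, 160 mm high; origin at the centre of its underside
- kadhai_lid: aluminium kadhai lid lying flat, 196 mm across, 46 mm high with its black knob; origin at the centre of its underside
- tea_tin: green square tea tin, 80 x 80 mm, 122 mm high; origin at the centre of its underside
- mug: blue mug, 80 mm across, 85 mm high; origin at the centre of its underside

How it is judged:
By the outcome, as a careful person would: the job done as asked, in the order asked, and still so for the second after the job is handed in, with the robot touching nothing.
It also fails if it takes over 69 s, if anything falls off the work surface, if the arm or the gripper's body presses on something with over 40 N, if the wrist force passes 120 N, or if a joint passes its speed limit or range.

### The arm

A 6-joint arm with a two-finger parallel gripper is mounted at the origin on the work surface. World frame = base frame: x ahead of the robot, y to its left, z up, the work surface at z = 0. Lengths are in m, angles in rad, forces in N, time in s.
With the tool pointing down it reaches from about 0.35 to 0.775 m from the base axis. Payload 7.3 kg.
Tool frame: the origin (TCP) lies on the mounting face of the last link; the fingertips stand 178 mm ahead of it and the grasp point (between the pads) lies 159 mm ahead of it (robot.tcp_to_tips is the distance from the TCP to the fingertips, in m); z points along the fingers, y is the direction in which the jaws open and shut (so a half turn about z gives the same grasp; the last joint's range is limited). The gripper opens to 92 mm and grips with 3 to 60 N. Pads are 19 mm wide; open, the fingers measure 130 mm over their backs; the gripper's body (75 mm by 190 mm) begins 47 mm behind the grasp point.
Start: joints at [-0.146, 0.342, 1.524, -0, 1.275, -0.146], TCP at [0.525, 0, 0.405] pointing down, gripper open.
Joint ranges: [-2.53, 2.53], [-0.77, 2.02], [0.04, 2.7], [-1, 4.14], [0.28, 2.66], [-3.11, 3.11]. Speed limits (rad/s): [2.57, 2.57, 3.14, 3.14, 3.14, 3.14].

### API

Orientations are given as [roll, pitch, yaw] about the fixed x, y, z axes, in that order (R = Rz(yaw) Ry(pitch) Rx(roll)).
In Python, from cell import robot, viewer gives the robot as it stands.
- The arm moves only by the shell command python3 -m creep 'ROWS' [OPENING] [FORCE]. ROWS is JSON, a list that holds one entry, the list of rows, each a list of 6 numbers: the shift along the world's x, y, z in mm, then the turn, a rotation vector about the world's x, y, z in degrees. A call has 1 to 5 rows; each row shifts and turns the pose as measured when the row begins; what a row does not reach is not made up. A row lasts 1/12 s, in which the tool goes at most 41.7 mm and 7.16 degrees, less where a joint would pass 70% of its speed; a pose out of reach is approached as far as the arm can. A call with a gripper value outside its range is refused whole. OPENING is the closure, from -1 (fully open) to 1 (shut), set as the call begins (- or left out, the last holds). The fingers move at their own pace and stop on an object; FORCE is the grip in N (left out, the last holds). Time passes only in rows, so rows that do not move let the fingers close. It gives the time, the measured TCP pose, the force and the opening at its end, in the units of the state.
- robot.observe(): the state, without advancing time (a new reading comes with each control period).
- viewer.read_camera(name): name is "scene" or "side" or "wrist"; returns the picture (420x560x3 uint8, blue, green, red); there is no depth.
- viewer.camera_model(name): a dict with "fx", "fy", "cx", "cy" (pixels), "k1" (the pictures are not rectified: a ray, as slopes to the right and down, at radius r is drawn at 1 + k1 r^2 times it, then the intrinsics apply), "pose" (4x4, takes a point from camera to world coordinates); the wrist camera has in their place "mount" (4x4, takes a point from camera to tool coordinates, whose origin is the TCP and whose axes are the flange's). Camera axes: x right, y up, looking along -z (the intrinsics and any distortion apply to the point x, -y, -z); pixel columns grow to the right and rows downward; lengths in m; the calibration is good to about 2 mm. A picture is of the moment at which its call begins: read the wrist's pose just before it. camera_model takes no time and is no camera call.
- robot.hand_in(): hands the job in, once; it reports no verdict.
The state is a dict: "time": time; "qpos": joint angles; "qvel": joint speeds; "joint_efforts": joint torques, N m; "tool_pos": TCP position; "tool_rot": TCP orientation; "contact_force": force on the tool from outside, world axes, zero at the start; "torque": the same for the moment, N m; "opening": finger opening in m.
Only numpy, scipy, OpenCV 4.12 (cv2) and the standard library are available. Lean on these libraries where they do the work, as an engineer would, in place of code of your own. Each camera call takes 0.05 s, during which the arm holds its last target. There are 200 camera calls.

## Working session

There is one attempt and no reset: what is moved stays moved. The work goes in short steps, Python scripts to look and compute and a shell command to move; the robot and the scene stay as the last step left them, time stands still between calls to the robot, and variables do not carry over. Pictures are saved under pics/ and viewed, about 8 in all and at most 12, crops included, and the job is handed in when it is done.

```bash
ls; mkdir -p pics; cat > h.py <<'E'
import numpy as np, cv2
from cell import robot, viewer
from scipy.spatial.transform import Rotation as R
def shot(name,fn):
    s=robot.observe(); im=viewer.read_camera(name); cv2.imwrite('pics/'+fn,im); return s,im
def campose(name,s=None):
    m=viewer.camera_model(name)
    if 'pose' in m: return m,np.array(m['pose'])
    T=np.eye(4); T[:3,:3]=R.from_euler('xyz',s['tool_rot']).as_matrix(); T[:3,3]=s['tool_pos']
    return m,T@np.array(m['mount'])
def ray(name,uv,s=None):
    m,P=campose(name,s)
    K=np.array([[m['fx'],0,m['cx']],[0,m['fy'],m['cy']],[0,0,1]])
    d=np.array([(uv[0]-m['cx'])/m['fx'],(uv[1]-m['cy'])/m['fy']])
    x=d.copy()
    for _ in range(20): x=d/(1+m['k1']*(x@x))
    v=P[:3,:3]@np.array([x[0],-x[1],-1]); return P[:3,3],v/np.linalg.norm(v)
def atz(name,uv,z,s=None):
    o,v=ray(name,uv,s); return o+v*(z-o[2])/v[2]
def tri(*rs):
    A=0;b=0
    for o,v in rs:
        M=np.eye(3)-np.outer(v,v); A=A+M; b=b+M@o
    return np.linalg.solve(A,b)
def proj(name,p,s=None):
    m,P=campose(name,s); q=np.linalg.inv(P)@np.append(p,1); x=np.array([q[0],-q[1]])/-q[2]
    x=x*(1+m['k1']*(x@x)); return np.array([m['fx']*x[0]+m['cx'],m['fy']*x[1]+m['cy']])
E
python3 - <<'E'
from h import *
s,a=shot('scene','a1.png'); shot('side','a2.png'); shot('wrist','a3.png')
print(s)
for n in('scene','side'): print(n,np.round(viewer.camera_model(n)['pose'],3).tolist())
m=viewer.camera_model('wrist');print(m)
E
```

```text
pics
{'time': 0.0, 'qpos': array([-1.46027656e-01,  3.42706484e-01,  1.52500322e+00,  9.79839939e-06,
        1.27538755e+00, -1.45991822e-01]), 'qvel': array([-0.00174751,  0.0001234 ,  0.00098599, -0.00029158, -0.00066521,
       -0.00064468]), 'joint_efforts': array([ 7.61924657e-04, -4.31245601e+01, -2.44219762e+01,  7.17750052e-02,
        5.59406646e-02, -1.04314388e-04]), 'tool_pos': array([5.24867501e-01, 2.85537166e-05, 4.04058000e-01]), 'tool_rot': array([-3.14010542e+00, -2.28150449e-04,  1.57075746e+00]), 'contact_force': array([-0.09284965, -0.06107254, -0.72235939]), 'torque': array([-0.01078897,  0.03298493,  0.01872271]), 'opening': 0.0917959184242438}
scene [[-0.214, -0.818, 0.534, 1.189], [0.977, -0.186, 0.107, 0.121], [0.011, 0.545, 0.839, 1.08], [0.0, 0.0, 0.0, 1.0]]
side [[0.944, 0.243, -0.224, 0.291], [-0.33, 0.722, -0.609, -0.756], [0.013, 0.648, 0.761, 1.022], [0.0, 0.0, 0.0, 1.0]]
{'fx': 306.28297925371965, 'fy': 306.28297925371965, 'cx': 280.23414464527974, 'cy': 214.64187919116125, 'k1': 0.01185365986832898, 'mount': array([[ 3.26848438e-04,  9.56096634e-01,  2.93051395e-01,
         8.08160341e-02],
       [ 9.99999626e-01, -5.47183851e-04,  6.69890420e-04,
         3.47872808e-04],
       [ 8.00832966e-04,  2.93051066e-01, -9.56096455e-01,
         2.08783981e-02],
       [ 0.00000000e+00,  0.00000000e+00,  0.00000000e+00,
         1.00000000e+00]])}
```

View pics/a1.png

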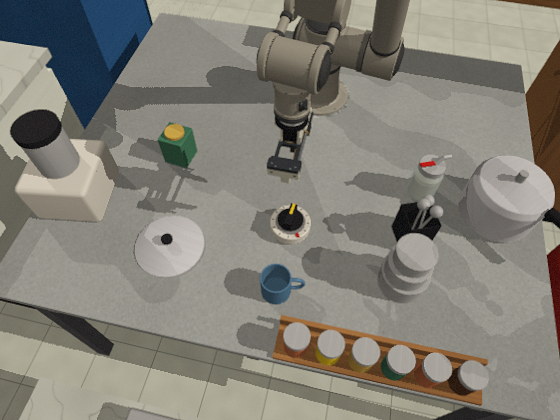

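View pics/a3.png

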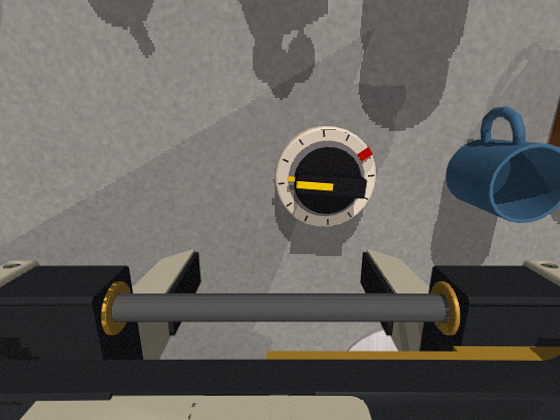

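```bash
python3 - <<'E'
from h import *
a=cv2.imread('pics/a3.png')[115:245,265:395]; b=cv2.imread('pics/a1.png')[195:250,260:320]; c=cv2.imread('pics/a2.png')
g=np.zeros((560,780,3),np.uint8); g[:520,:520]=cv2.resize(a,(520,520),interpolation=2)
g[:220,530:770]=cv2.resize(b,(240,220),interpolation=2); g[230:425,525:780]=cv2.resize(c,(255,195),interpolation=cv2.INTER_AREA)
cv2.imwrite('pics/m1.png',g)
E
```

```text
(no output)
```

View pics/m1.png

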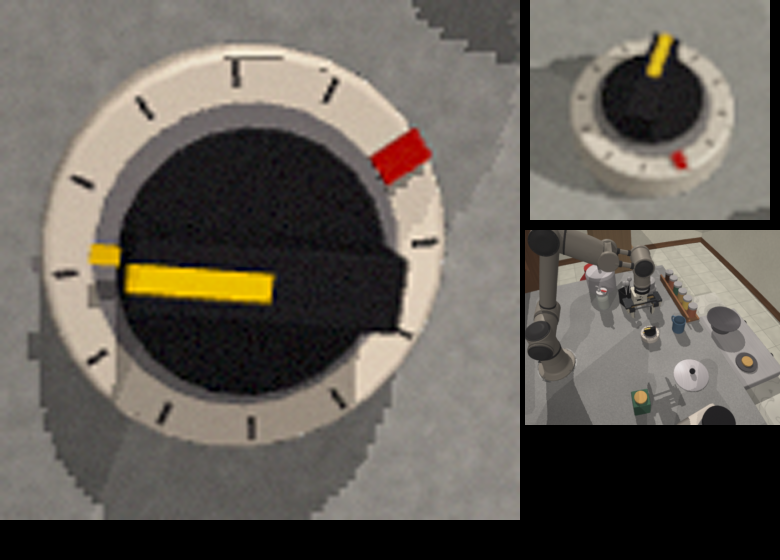

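```bash
cat > an.py <<'E'
from h import *
E
python3 - <<'E'
from h import *
s=robot.observe()
w=(265+243/4,115+242/4); sc=(260+122/4,195+105/4)
print('wrist z.042',atz('wrist',w,.042,s),'scene',atz('scene',sc,.042),'tri',tri(ray('wrist',w,s),ray('scene',sc)))
P=lambda x,y:(265+x/4-.0,115+y/4)
a=atz('wrist',P(125,278),.083,s); b=atz('wrist',P(273,290),.083,s); print('stripe',a,b,np.degrees(np.arctan2(*(a-b)[1::-1])))
c=atz('wrist',w,.042,s)
for z in(.042,.046,.05):
  p=atz('wrist',P(91,254),z,s);m=atz('wrist',P(378,170),z,s)
  for q in(p,m): d=q-c; print(z,np.linalg.norm(d[:2]),np.degrees(np.arctan2(d[1],d[0])))
E
```

```text
wrist z.042 [0.57561298 0.02221475 0.042     ] scene [0.57659373 0.02053744 0.042     ] tri [0.57579107 0.02115522 0.04038974]
stripe [0.54061497 0.02023452 0.083     ] [0.57757075 0.01721142 0.083     ] 175.323432131734
0.042 0.042701187576449626 -175.41981253317462
0.042 0.04135410570425948 28.816936298019566
0.046 0.04274069033520614 -176.4011049698983
0.046 0.04069308816296403 30.06523263086836
0.05 0.04279270479229475 -177.38029859314895
0.05 0.04005201846662698 31.3541176953661
```

```bash
python3 -m creep '[[[12,5,-9,0,0,7],[13,5,-9,0,0,7],[13,5,-9,0,0,7],[13,6,-8,0,0,7],[0,0,0,0,0,7]]]' -1; python3 -m creep '[[[0,0,0,0,0,7],[0,0,0,0,0,7],[0,0,0,0,0,7],[0,0,0,0,0,7],[0,0,0,0,0,7]]]'; python3 -m creep '[[[0,0,0,0,0,7],[0,0,0,0,0,7],[0,0,0,0,0,0],[0,0,0,0,0,0]]]'
python3 - <<'E'
from h import *
s,a=shot('wrist','b1.png'); print(s['tool_pos'],s['tool_rot'],s['qpos'],s['contact_force'])
print(proj('wrist',[.576,.021,.042],s))
E
```

```text
time: 0.57
tool_pos: [0.5772, 0.0216, 0.3673]
tool_rot: [-3.14, -0.001, 2.196]
contact_force: [-0.7, 0.2, -0.7]
opening: 0.0922
time: 0.98
tool_pos: [0.5778, 0.0223, 0.3634]
tool_rot: [-3.137, -0.007, 2.82]
contact_force: [0.7, -1.1, -0.2]
opening: 0.0921
time: 1.32
tool_pos: [0.5776, 0.0224, 0.3618]
tool_rot: [-3.137, -0.01, 3.072]
contact_force: [-1.5, -0.4, -0.7]
opening: 0.0917
[0.5775825  0.02237392 0.36184587] [-3.13715979 -0.01046863  3.07161435] [-0.09270484  0.47671672  1.43499776 -0.00493688  1.24024712 -1.59191953] [-1.4832284  -0.39374745 -0.66555625]
[278.77188197 204.85632074]
```

```bash
python3 - <<'E'
import cv2
cv2.imwrite('pics/b2.png',cv2.resize(cv2.imread('pics/b1.png')[140:280,210:350],(588,588),interpolation=2))
E
```

```text
(no output)
```

View pics/b2.png

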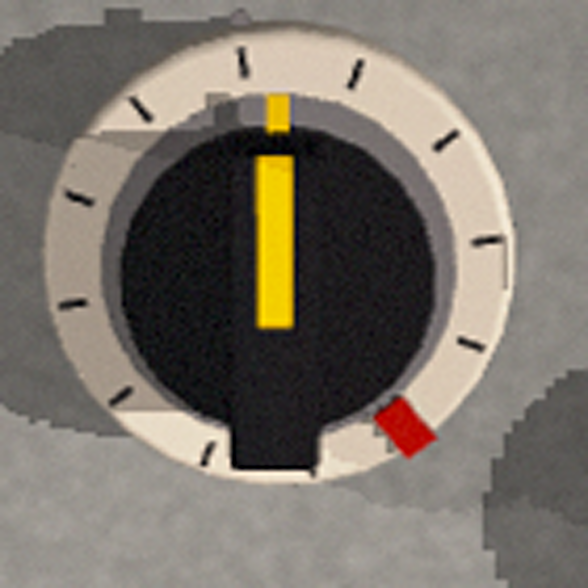

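```bash
python3 - <<'E'
from h import *
s=robot.observe()
W=lambda x,y:(210+x/4.2,140+y/4.2)
c=atz('wrist',W(278,252),.042,s); print('c',c)
s0=dict(tool_pos=[.524868,0,.404058],tool_rot=[-3.1401,-.00023,1.57076])
w=(265+243/4,115+242/4)
print(tri(ray('wrist',W(278,252),s),ray('wrist',w,s0),ray('scene',(290.5,221.2))))
for st in ('mid','out'):pass
a=atz('wrist',W(275,156),.083,s);b=atz('wrist',W(275,327),.083,s);d=a-b
print('stripe',a,b,np.degrees(np.arctan2(d[1],d[0])))
print('stripe tri',tri(ray('wrist',W(275,156),s),ray('wrist',(265+125/4,115+278/4),s0)),tri(ray('wrist',W(275,327),s),ray('wrist',(265+273/4,115+290/4),s0)))
print('ptr tri',tri(ray('wrist',W(278,94),s),ray('wrist',(265+91/4,115+254/4),s0)))
print('mk tri',tri(ray('wrist',W(387,404),s),ray('wrist',(265+378/4,115+170/4),s0)))
for z in(.042,.044,.046):
  for q in(W(278,94),W(387,404),W(240,17)):
    d=atz('wrist',q,z,s)-c; print(z,np.linalg.norm(d[:2]),np.degrees(np.arctan2(d[1],d[0])))
print(R.from_euler('xyz',s['tool_rot']).as_matrix())
E
```

```text
c [0.57077626 0.01874697 0.042     ]
[0.57443038 0.01961197 0.03762177]
stripe [0.54091209 0.02102303 0.083     ] [0.57700699 0.01834606 0.083     ] 175.75845015278327
stripe tri [0.54061701 0.02071898 0.08958357] [0.57670747 0.01772926 0.08781821]
ptr tri [0.53260218 0.02120209 0.05860165]
mk tri [0.61097439 0.0419746  0.04570952]
0.042 0.03755819225150787 175.79544153692638
0.042 0.04714333068149291 30.785212216817754
0.042 0.055563396616987094 -175.2575634765962
0.044 0.037794498784636 175.74458304286256
0.044 0.046450212525120355 31.163478992102505
0.044 0.055668534522716494 -175.36960161924824
0.046 0.03803083472669799 175.69435661198872
0.046 0.04575918024808697 31.553187975789022
0.046 0.05577388448656537 -175.48121693497933
[[-0.99749646  0.06989166 -0.0107686 ]
 [ 0.06993482  0.99754476 -0.00368473]
 [ 0.01048463 -0.0044286  -0.99993523]]
```

```bash
python3 - <<'E'
from h import *
s=robot.observe()
s0=dict(tool_pos=[.524868,0,.404058],tool_rot=[-3.1401,-.00023,1.57076])
t=np.linspace(0,2*np.pi,200,endpoint=False)
def fit(name,fn,st,c0,thr):
  # disc silhouette: dark blob contour, fit circle r=37 at z=.055 by world-plane backprojection
  im=cv2.imread(fn); g=(im.max(2)<60).astype(np.uint8)
  u,v=np.round(c0).astype(int); m=np.zeros_like(g); cv2.circle(m,(int(u),int(v)),thr,1,-1); g&=m
  n,l,stt,ce=cv2.connectedComponentsWithStats(g); k=1+np.argmax(stt[1:,4])
  co=max(cv2.findContours((l==k).astype(np.uint8),0,1)[0],key=len)[:,0]
  w=np.array([atz(name,p,.055,st)[:2] for p in co])
  from scipy.optimize import least_squares
  r=least_squares(lambda q:np.hypot(*(w-q[:2]).T)-.037,[.575,.018],loss='cauchy',f_scale=.0005)
  r3=least_squares(lambda q:np.hypot(*(w-q[:2]).T)-q[2],[.575,.018,.037],loss='cauchy',f_scale=.0005)
  print(name,r.x,r3.x,len(co))
P=[.5755,.018,.055]
fit('wrist','pics/b1.png',s,proj('wrist',P,s),50)
fit('wrist','pics/a3.png',s0,proj('wrist',P,s0),46)
fit('scene','pics/a1.png',None,proj('scene',P),22)
E
```

```text
wrist [0.57534143 0.01703991] [0.57475384 0.0179115  0.03598428] 228
wrist [0.57751874 0.01691988] [0.57658152 0.01689267 0.03614638] 201
scene [0.57679639 0.01603703] [0.57805553 0.01869814 0.03472104] 91
```

```bash
python3 -m creep '[[[-1,-2,-16,0.2,-0.6,0],[-1,-2,-16,0,0,0],[0,-1,-16,0,0,0],[0,0,-16,0,0,0],[0,0,-10,0,0,0]]]' 0.13 5; python3 -m creep '[[[0,0,0,0,0,0],[0,0,0,0,0,0],[0,0,0,0,0,0]]]'
python3 - <<'E'
from h import *
s,a=shot('wrist','c1.png'); print(s['tool_pos'],s['tool_rot'],s['contact_force'],s['opening'])
print(R.from_euler('xyz',s['tool_rot']).as_matrix()[:,2])
for p in([.576,.0175,.083],[.576,.0175,.055]): print(proj('wrist',p,s))
sc,b=shot('scene','c2.png'); sd,c=shot('side','c3.png')
t=s['tool_pos']; print(proj('side',t),proj('scene',t))
def crop(n,im):
  u,v=proj(n,[.576,.018,.09]).astype(int); return cv2.resize(im[v-48:v+48,u-48:u+48],(288,288),interpolation=2)
g=np.zeros((576,788,3),np.uint8); g[:375,:500]=cv2.resize(a,(500,375)); g[:288,500:]=crop('scene',b); g[288:,500:]=crop('side',c)
cv2.imwrite('pics/c4.png',g)
E
```

```text
time: 1.78
tool_pos: [0.576, 0.0172, 0.2882]
tool_rot: [3.141, 0.008, 3.055]
contact_force: [-0.5, -0.1, 0.2]
opening: 0.0632
time: 2.03
tool_pos: [0.5757, 0.0172, 0.2863]
tool_rot: [3.141, 0.003, 3.05]
contact_force: [-0.1, -0.4, 0.2]
opening: 0.0432
[0.57568201 0.01721441 0.28631096] [3.14129632e+00 3.11679271e-03 3.05017304e+00] [-0.14654518 -0.44960406  0.16452363] 0.043208500389427446
[ 3.13082523e-03  1.05573761e-05 -9.99995099e-01]
[278.49241987 248.96938948]
[278.67771906 233.57077076]
[275.79328085 154.53251125] [291.88355606 167.53186455]
```

View pics/c4.png

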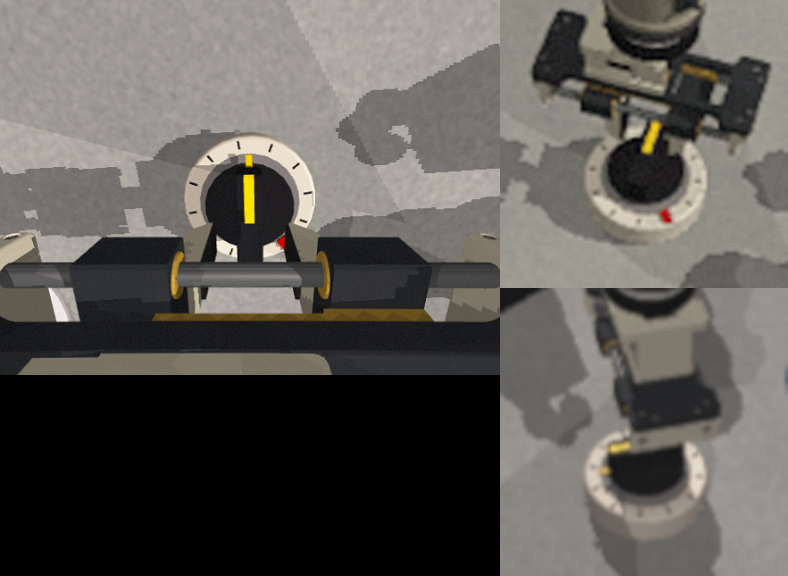

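```bash
python3 -m creep '[[[0.3,0.3,-13,0,0.2,1],[0,0,-13,0,0,0],[0,0,-12,0,0,0],[0,0,-8,0,0,0],[0,0,0,0,0,0]]]'; python3 -m creep '[[[0,0,0,0,0,0],[0,0,0,0,0,0]]]'
python3 - <<'E'
from h import *
s,a=shot('wrist','d1.png'); print(s['tool_pos'],s['tool_rot'],s['contact_force'],s['torque'],s['opening'])
print(R.from_euler('xyz',s['tool_rot']).as_matrix()[:,2])
E
```

```text
time: 2.6
tool_pos: [0.5766, 0.0177, 0.2397]
tool_rot: [-3.141, 0.007, 3.072]
contact_force: [-0.2, -1.1, 1.0]
opening: 0.0398
time: 2.77
tool_pos: [0.5766, 0.0177, 0.2392]
tool_rot: [-3.141, 0.006, 3.073]
contact_force: [-0.0, 0.2, 0.5]
opening: 0.0399
[0.57661934 0.01772055 0.23920366] [-3.14136431  0.00562087  3.07277132] [-0.03338172  0.17483075  0.49541502] [ 0.07597113 -0.08107108 -0.02871875] 0.03991469008108171
[ 5.59183312e-03 -6.14329083e-04 -9.99984177e-01]
```

```bash
python3 -m creep '[[[-0.5,0,-3,0,0.3,0],[0,0,0,0,0,0],[0,0,0,0,0,0]]]' 0.45 5; python3 -m creep '[[[0,0,0,0,0,0],[0,0,0,0,0,0],[0,0,0,0,0,0]]]' 0.7 5; 
python3 - <<'E'
from h import *
s,a=shot('wrist','d2.png'); print(s['tool_pos'],s['tool_rot'],s['contact_force'],s['torque'],s['opening'])
cv2.imwrite('pics/d3.png',cv2.resize(a[150:330,180:380],(600,540),interpolation=2))
E
```

```text
time: 3.07
tool_pos: [0.5766, 0.0177, 0.2376]
tool_rot: [-3.141, 0.003, 3.073]
contact_force: [-0.4, -0.2, 0.0]
opening: 0.0263
time: 3.32
tool_pos: [0.5767, 0.0175, 0.2381]
tool_rot: [-3.14, 0.004, 3.073]
contact_force: [0.8, -0.1, -2.2]
opening: 0.0201
[0.5767166  0.0175033  0.23806203] [-3.14043753  0.00406213  3.07306842] [ 0.83092476 -0.11192532 -2.1910982 ] [ 0.16955156 -0.0147518   0.02548437] 0.020111441573740108
```

View pics/d3.png

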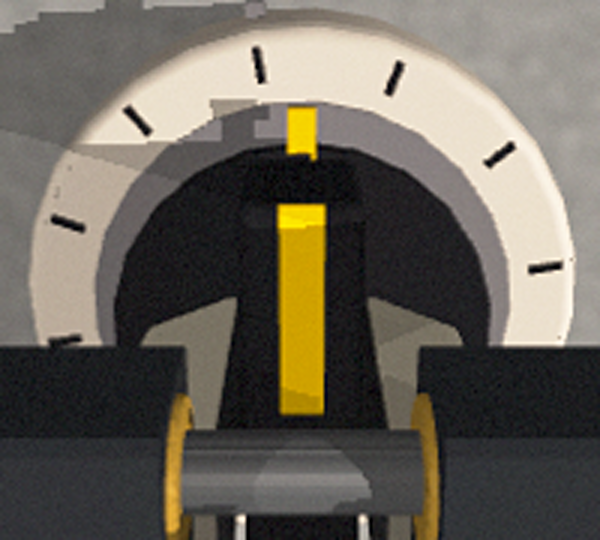

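```bash
python3 -m creep '[[[0,0,-3,0,0.2,0],[0,0,-2,0,0,0],[0,0,-1,0,0,0]]]' 0.7 5; python3 -m creep '[[[0,0,-1,0,0,0],[0,0,-1,0,0,0]]]' ; python3 -m creep '[[[0,0,-1,0,0,0],[0,0,-1,0,0,0]]]'
```

```text
time: 3.62
tool_pos: [0.5774, 0.0174, 0.234]
tool_rot: [-3.14, 0.004, 3.073]
contact_force: [-2.0, 0.6, 6.5]
opening: 0.0197
time: 3.78
tool_pos: [0.5775, 0.0174, 0.2333]
tool_rot: [-3.14, 0.005, 3.073]
contact_force: [-1.4, -0.3, 5.6]
opening: 0.0203
time: 3.95
tool_pos: [0.5776, 0.0175, 0.2328]
tool_rot: [-3.14, 0.007, 3.073]
contact_force: [-2.2, -0.0, 7.0]
opening: 0.0198
```

```bash
python3 -m creep '[[[-0.5,0,-3,0,0.3,0],[-0.5,0,-3,0,0.3,0]]]'; python3 -m creep '[[[-0.5,0,-3,0,0.3,0],[-0.5,0,-3,0,0.3,0]]]' 0.9 45;  python3 -m creep '[[[0,0,-2,0,0.2,0],[0,0,-2,0,0.2,0]]]' 0.9 45
```

```text
time: 4.12
tool_pos: [0.5781, 0.0175, 0.2298]
tool_rot: [-3.139, 0.003, 3.073]
contact_force: [-1.1, 0.7, 15.8]
opening: 0.0199
time: 4.28
tool_pos: [0.5786, 0.0176, 0.2287]
tool_rot: [-3.139, 0.001, 3.073]
contact_force: [-3.8, 0.5, 21.0]
opening: 0.0197
time: 4.45
tool_pos: [0.5791, 0.0178, 0.2296]
tool_rot: [-3.138, -0.002, 3.073]
contact_force: [-6.1, -0.3, 16.2]
opening: 0.0197
```

```bash
python3 -m creep '[[[-1.5,0,-2,0,0,0],[-1.5,0,-2,0,0,0]]]'; python3 -m creep '[[[-1,0,-2,0,0,-2],[-1,0,-2,0,0,-3]]]'
```

```text
time: 4.62
tool_pos: [0.5775, 0.0178, 0.2304]
tool_rot: [-3.138, 0.007, 3.074]
contact_force: [-1.4, 0.6, 13.4]
opening: 0.0197
time: 4.78
tool_pos: [0.5764, 0.0179, 0.2304]
tool_rot: [-3.138, 0.013, 2.986]
contact_force: [-3.2, -0.1, 12.8]
opening: 0.0197
```

```bash
python3 -m creep '[[[0,0,-2.5,0,0.3,-5],[0,0,-2.5,0,0.2,-5],[-0.5,0,-2.5,0,0.2,-5]]]'
python3 - <<'E'
from h import *
s=robot.observe(); print(s['torque'],s['joint_efforts'][5])
z=R.from_euler('xyz',s['tool_rot']).as_matrix()[:,2]; print(z, s['tool_pos']+.178*z)
s,a=shot('wrist','e1.png')
cv2.imwrite('pics/e2.png',cv2.resize(a[150:330,180:380],(600,540),interpolation=2))
E
```

```text
time: 5.03
tool_pos: [0.5771, 0.0179, 0.2295]
tool_rot: [-3.136, 0.01, 2.715]
contact_force: [-3.8, -0.6, 17.4]
opening: 0.0198
[0.07631498 0.52710738 0.25428886] -1.2603893503546715
[ 0.00722424 -0.00948174 -0.99992895] [0.57842657 0.01616914 0.05150926]
```

View pics/e2.png

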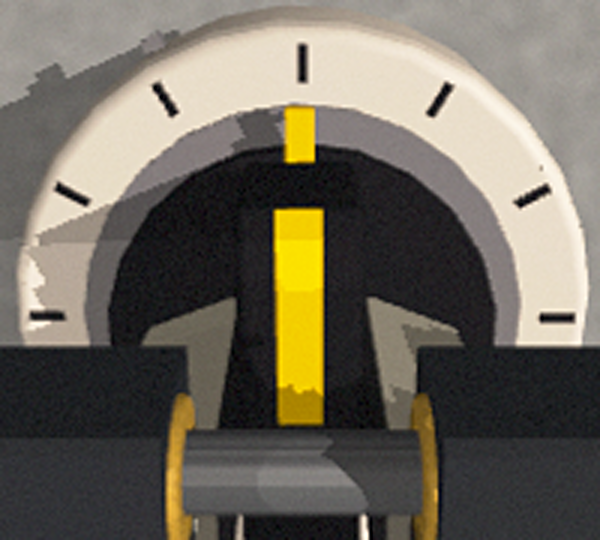

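```bash
cat > st.py <<'E'
from h import *
s=robot.observe(); z=R.from_euler('xyz',s['tool_rot']).as_matrix()[:,2]
print('tilt',np.degrees([-z[1],z[0]]).round(2),'tip',(s['tool_pos']+.178*z).round(4),'F',s['contact_force'].round(1),'T',s['torque'].round(2),'yaw',np.degrees(s['tool_rot'][2]).round(2),'q6',s['qpos'][5].round(2))
E
python3 -m creep '[[[-0.3,0,-2.5,0.2,0.2,-5],[-0.3,0,-2.5,0.2,0.2,-5],[-0.3,0,-2.5,0.1,0.1,-5]]]'; python3 st.py; python3 -m creep '[[[-0.3,0,-2.5,0.2,0.2,-5],[-0.3,0,-2.5,0.2,0.2,-5],[-0.3,0,-2.5,0.1,0.1,-5]]]'; python3 st.py
```

```text
time: 5.33
tool_pos: [0.5773, 0.0166, 0.2293]
tool_rot: [-3.14, 0.007, 2.441]
contact_force: [-6.3, -0.3, 19.3]
opening: 0.02
tilt [0.36 0.26] tip [0.5781 0.0155 0.0513] F [-6.3 -0.3 19.3] T [0.   1.13 0.2 ] yaw 139.83 q6 -0.97
time: 5.58
tool_pos: [0.5772, 0.0153, 0.2292]
tool_rot: [3.141, 0.003, 2.168]
contact_force: [-6.4, -1.0, 18.6]
opening: 0.0195
tilt [0.12 0.11] tip [0.5775 0.0149 0.0512] F [-6.4 -1.  18.6] T [-0.14  1.16  0.25] yaw 124.2 q6 -0.7
```

```bash
python3 -m creep '[[[-1,0.5,-2.5,0,0,-5],[-1,0.5,-2.5,0,0,-5],[-0.5,0.5,-2.5,0,0,-5]]]'; python3 st.py; python3 -m creep '[[[-0.7,0.5,-2.5,0,0.1,-5],[-0.7,0.5,-2.5,0,0.1,-5],[-0.5,0.3,-2.5,0,0.1,-5]]]'; python3 st.py
python3 - <<'E'
from h import *
s,a=shot('wrist','f1.png'); _,b=shot('scene','f0.png')
u,v=proj('scene',[.576,.018,.06]).astype(int)
g=np.zeros((540,800,3),np.uint8); g[:405,:450]=cv2.resize(a[150:330,180:380],(450,405),interpolation=2); g[:340,460:]=cv2.resize(b[v-35:v+35,u-35:u+35],(340,340),interpolation=2)
cv2.imwrite('pics/f2.png',g)
E
```

```text
time: 5.83
tool_pos: [0.5753, 0.0158, 0.2292]
tool_rot: [3.136, 0.009, 1.895]
contact_force: [-6.9, -1.6, 18.9]
opening: 0.0199
tilt [0.38 0.47] tip [0.5768 0.0146 0.0512] F [-6.9 -1.6 18.9] T [-0.29  1.36  0.22] yaw 108.56 q6 -0.42
time: 6.08
tool_pos: [0.5743, 0.0165, 0.2293]
tool_rot: [3.133, 0.012, 1.621]
contact_force: [-4.6, -0.4, 18.0]
opening: 0.0198
tilt [0.66 0.52] tip [0.576  0.0144 0.0514] F [-4.6 -0.4 18. ] T [0.13 1.04 0.27] yaw 92.89 q6 -0.14
```

View pics/f2.png

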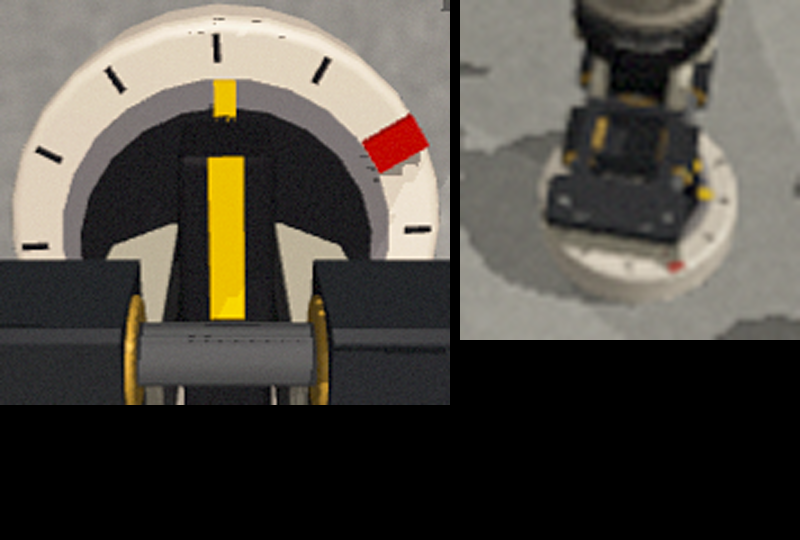

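```bash
python3 -m creep '[[[0,0.6,-2.5,0.3,0.2,-5],[0,0.6,-2.5,0.3,0.2,-5],[0,0.6,-2.5,0.3,0.2,-5]]]'; python3 st.py; python3 -m creep '[[[-0.3,0.6,-2.5,0.2,0.1,-5],[-0.3,0.6,-2.5,0.2,0.1,-5],[-0.3,0.6,-2.5,0.2,0.1,-5]]]'; python3 st.py; python3 -m creep '[[[0,0.5,-2.5,0.1,0.1,-5],[0,0.5,-2.5,0.1,0.1,-5]]]'; python3 st.py
```

```text
time: 6.43
tool_pos: [0.5748, 0.0155, 0.2292]
tool_rot: [3.138, 0.004, 1.356]
contact_force: [-5.7, -5.8, 19.2]
opening: 0.0198
tilt [0.28 0.13] tip [0.5753 0.0146 0.0512] F [-5.7 -5.8 19.2] T [-1.16  1.19  0.23] yaw 77.7 q6 0.11
time: 6.68
tool_pos: [0.5743, 0.0149, 0.2291]
tool_rot: [3.14, -0.0, 1.083]
contact_force: [-5.9, -4.5, 19.5]
opening: 0.0194
tilt [0.02 0.1 ] tip [0.5746 0.0148 0.0511] F [-5.9 -4.5 19.5] T [-0.84  1.28  0.21] yaw 62.07 q6 0.38
time: 6.85
tool_pos: [0.5741, 0.015, 0.2289]
tool_rot: [3.141, -0.001, 0.901]
contact_force: [-7.5, -1.3, 20.1]
opening: 0.0199
tilt [-0.02  0.03] tip [0.5741 0.015  0.0509] F [-7.5 -1.3 20.1] T [-0.44  1.44  0.24] yaw 51.65 q6 0.56
```

```bash
python3 - <<'E'
from h import *
s,a=shot('wrist','g1.png')
cv2.imwrite('pics/g2.png',cv2.resize(a[150:250,200:370],(765,450),interpolation=2))
print(s['tool_pos'],s['tool_rot'])
E
```

```text
[0.57405696 0.01495986 0.22892455] [ 3.14148622e+00 -5.90746861e-04  9.01381610e-01]
```

View pics/g2.png

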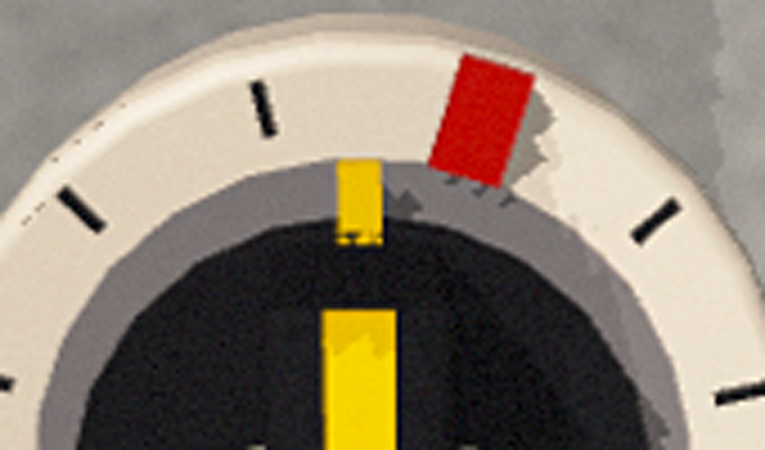

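```bash
python3 - <<'E'
from h import *
s=robot.observe()
W=lambda x,y:(200+x/4.5,150+y/4.5)
ax=np.array([.576,.017])
for z in(.042,.045,.048):
  p=atz('wrist',W(359,159),z,s)[:2]; p2=atz('wrist',W(362,243),z,s)[:2]
  m=atz('wrist',W(464,176),z,s)[:2]; mo=atz('wrist',W(498,65),z,s)[:2]
  A=lambda d:np.degrees(np.arctan2(d[1],d[0]))
  print(z,'chord deg',np.degrees(2*np.arcsin(np.linalg.norm(p-m)/.088)),'ptr',p,A(p-ax),np.linalg.norm(p-ax),'mk',m,A(m-ax),np.linalg.norm(m-ax),'dirs',A(p-p2),A(mo-m))
E
```

```text
0.042 chord deg 17.088313156906764 ptr [0.6025795  0.05203247] 52.81202618560686 0.04397435658454423 mk [0.61132605 0.0423147 ] 35.62543121291418 0.04345991153747418 dirs 53.31363141293179 35.775669335672355
0.045 chord deg 16.777419379088165 ptr [0.60296881 0.05250769] 52.7825854251504 0.044588257718681044 mk [0.61155738 0.04296543] 36.138421993494354 0.044028755535938706 dirs 53.31363141293188 35.775669335672355
0.048 chord deg 16.46664993541515 ptr [0.60335812 0.0529829 ] 52.753944355780725 0.04520217030566699 mk [0.61178872 0.04361617] 36.63828745598249 0.044601038817881244 dirs 53.31363141293196 35.775669335672355
```

```bash
python3 -m creep '[[[-0.7,0.3,-2.3,0,0,-5],[-0.7,0.3,-2.3,0,0,-5],[-0.7,0.3,-2.3,0,0,-4]]]'; python3 st.py; python3 -m creep '[[[-0.7,0.3,-2.3,0,0,-1],[-0.5,0.3,-2.3,0,0,0]]]'; python3 st.py
python3 - <<'E'
from h import *
s,a=shot('wrist','i1.png')
cv2.imwrite('pics/i2.png',cv2.resize(a[150:250,200:370],(765,450),interpolation=2))
E
```

```text
time: 7.15
tool_pos: [0.5724, 0.0158, 0.2294]
tool_rot: [3.136, -0.004, 0.643]
contact_force: [-5.7, -0.2, 18.0]
opening: 0.0192
tilt [0.09 0.39] tip [0.5736 0.0155 0.0514] F [-5.7 -0.2 18. ] T [-0.07  1.13  0.31] yaw 36.86 q6 0.82
time: 7.32
tool_pos: [0.5715, 0.0162, 0.2295]
tool_rot: [3.132, -0.007, 0.622]
contact_force: [-4.7, -2.0, 16.5]
opening: 0.0201
tilt [0.2  0.64] tip [0.5735 0.0156 0.0515] F [-4.7 -2.  16.5] T [-0.23  1.21  0.25] yaw 35.65 q6 0.85
```

View pics/i2.png

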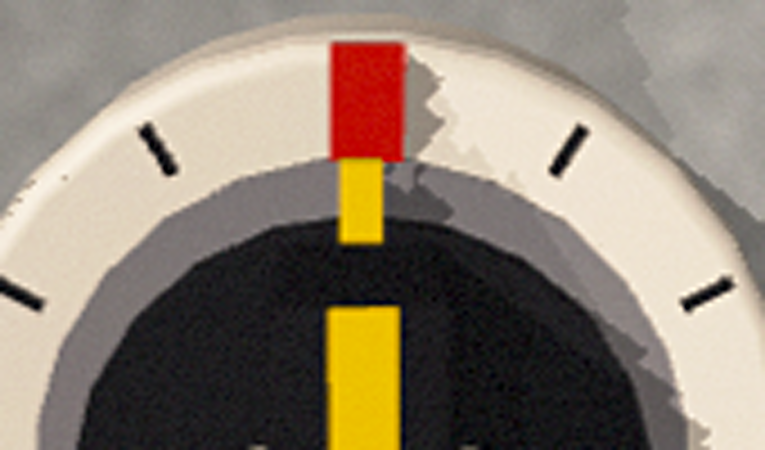

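```bash
python3 - <<'E'
from h import *
s=robot.observe()
W=lambda x,y:(200+x/4.5,150+y/4.5)
ax=np.array([.576,.017]);A=lambda d:np.degrees(np.arctan2(d[1],d[0]))
z=.044;p=atz('wrist',W(360.5,158),z,s)[:2];m=atz('wrist',W(367,160),z,s)[:2];mo=atz('wrist',W(368,43),z,s)[:2];pi=atz('wrist',W(361,243),z,s)[:2]
print(A(p-ax),A(m-ax),A(mo-m),A(p-pi),np.linalg.norm(p-ax))
E
python3 -m creep '[[[-0.3,0.3,-2.3,0,0,-1.2],[-0.3,0.3,-2.3,0,0.2,0]]]'; python3 st.py
python3 - <<'E'
from h import *
s,a=shot('wrist','j1.png')
hsv=cv2.cvtColor(a,cv2.COLOR_BGR2HSV)
sub=hsv[140:250,200:370]
def cols(m,r): 
  for y in r:
    x=np.where(m[y])[0]; print(y+140,(x.min()+x.max())/2+200 if len(x) else None,len(x),end='; ')
  print()
red=((sub[...,0]<8)|(sub[...,0]>172))&(sub[...,1]>150)&(sub[...,2]>60)
yel=(abs(sub[...,0].astype(int)-25)<8)&(sub[...,1]>150)&(sub[...,2]>80)
cols(red,range(18,48,3)); cols(yel,range(42,110,4))
E
```

```text
37.38697946915998 36.36054100051781 35.2972805051847 36.03376479102163 0.043975360824018296
time: 7.53
tool_pos: [0.5712, 0.0166, 0.2295]
tool_rot: [3.13, -0.007, 0.602]
contact_force: [-3.1, -1.4, 18.4]
opening: 0.0201
tilt [0.31 0.69] tip [0.5734 0.0157 0.0515] F [-3.1 -1.4 18.4] T [-0.2   0.82  0.1 ] yaw 34.51 q6 0.87
158 None 0; 161 279.5 16; 164 279.5 16; 167 279.5 16; 170 279.5 16; 173 279.5 16; 176 279.5 16; 179 279.5 16; 182 279.5 16; 185 279.5 6; 
182 None 0; 186 280.0 9; 190 279.5 10; 194 280.0 9; 198 279.5 10; 202 279.5 10; 206 None 0; 210 None 0; 214 None 0; 218 280.5 16; 222 280.5 16; 226 280.5 16; 230 280.5 16; 234 280.5 16; 238 280.5 16; 242 280.5 16; 246 280.5 16;
```

```bash
python3 -m creep '[[[0,0,0,0,0,0],[0,0,0.5,0,0,0]]]' - 10; python3 st.py;  python3 -m creep '[[[0,0,0,0,0,0],[0,0,0,0,0,0],[0,0,0,0,0,0]]]' 0.4 5; python3 st.py
```

```text
time: 7.75
tool_pos: [0.5711, 0.0167, 0.2327]
tool_rot: [3.13, -0.007, 0.604]
contact_force: [-1.2, -0.1, 2.3]
opening: 0.0199
tilt [0.33 0.74] tip [0.5734 0.0157 0.0547] F [-1.2 -0.1  2.3] T [0.14 0.55 0.15] yaw 34.59 q6 0.87
time: 8.0
tool_pos: [0.5713, 0.0168, 0.2332]
tool_rot: [3.129, -0.009, 0.604]
contact_force: [1.3, -0.5, 0.1]
opening: 0.027
tilt [0.33 0.84] tip [0.5739 0.0158 0.0552] F [ 1.3 -0.5  0.1] T [-0.11  0.09  0.03] yaw 34.59 q6 0.87
```

```bash
python3 -m creep '[[[0,0,6,0,0,0],[0,0,10,0,0,0],[0,0,12,0,0,0],[0,0,15,0,0,0],[0,0,20,0,0,0]]]' 0.0 5; python3 -m creep '[[[0,0,20,0,0.2,0],[0,0,25,0.1,0.2,0],[0,0,25,0.1,0.2,0],[0,0,0,0,0,0],[0,0,0,0,0,0]]]'
python3 - <<'E'
from h import *
s,a=shot('wrist','k1.png'); print(s['tool_pos'],s['tool_rot'],s['contact_force'])
u,v=proj('wrist',[.576,.017,.042],s).astype(int); print(u,v)
s0,b=shot('scene','k2.png'); b0=cv2.imread('pics/a1.png')
u2,v2=proj('scene',[.576,.018,.05]).astype(int)
g=np.zeros((500,800,3),np.uint8); g[:490,:490]=cv2.resize(a[v-70:v+70,u-70:u+70],(490,490),interpolation=2)
for i,im in enumerate((b0,b)): g[i*250:i*250+250,540:790]=cv2.resize(im[v2-30:v2+30,u2-30:u2+30],(250,250),interpolation=2)
cv2.imwrite('pics/k3.png',g)
E
```

```text
time: 8.42
tool_pos: [0.5698, 0.017, 0.2949]
tool_rot: [3.136, -0.0, 0.603]
contact_force: [-0.1, 1.3, -0.8]
opening: 0.0457
time: 8.83
tool_pos: [0.5695, 0.0173, 0.3754]
tool_rot: [3.141, 0.001, 0.604]
contact_force: [-0.5, 0.5, -0.6]
opening: 0.0458
[0.56953224 0.01732942 0.37543848] [3.14099362e+00 6.61568400e-04 6.03559422e-01] [-0.5416189   0.4511287  -0.55975386]
284 195
```

View pics/k3.png

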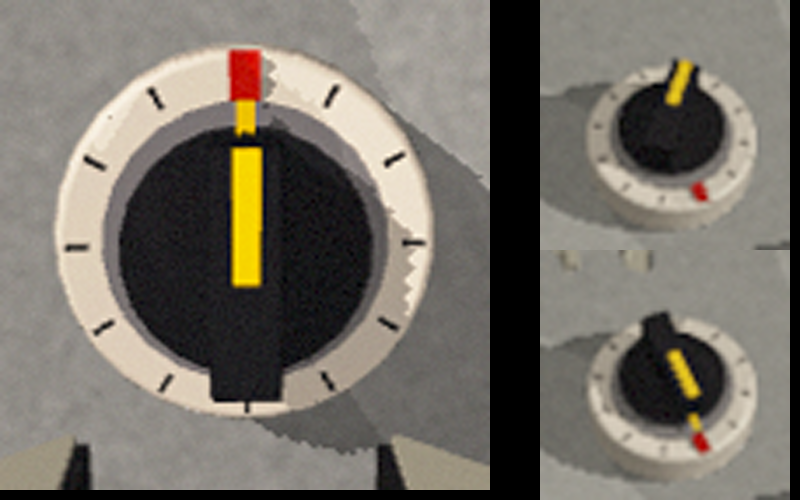

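```bash
python3 -c "
from cell import robot
print(robot.hand_in())"
```

```text
the job is handed in; nothing more can be done
None
```

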